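Raise the pop-up outlet tower and hold it up

ROBOT

A 6-joint arm with a two-finger parallel gripper is mounted at the origin on a cart in front of the work surface, level with it; the furniture and walls round the work are solid. World frame = base frame: x ahead of the robot, y to its left, z up, the work surface at z = 0. Lengths are in mm, angles in rad, forces in N, time in s.
With the tool pointing down it reaches from about 350 to 775 mm from the base axis. Payload 7.3 kg.
Tool frame: the origin (TCP) lies at the very end of the fingers, on their centre line; the grasp point (between the pads) lies 19 mm behind it; z points along the fingers, y is the line along which they close (so a half turn about z gives the same grasp; the last joint's range is limited). The gripper opens to 92 mm and grips with 3 to 60 N. Pads are 19 mm wide; open, the fingers measure 130 mm over their backs; the gripper's body (75 mm by 190 mm) begins 47 mm behind the grasp point.
Start: joints at [1.028, 0.342, 1.524, -0, 1.275, -0.146], TCP at [202.884, 484.235, 226.741] pointing down, gripper open.
Joint ranges: [-2.53, 2.53], [-0.77, 2.02], [0.04, 2.7], [-1, 4.14], [0.28, 2.66], [-3.11, 3.11]. Speed limits (rad/s): [2.57, 2.57, 3.14, 3.14, 3.14, 3.14].

INTERFACE

Orientations are given as [roll, pitch, yaw] about the fixed x, y, z axes, in that order (R = Rz(yaw) Ry(pitch) Rx(roll)).
In Python, from plant import bot gives the robot as it stands.
- The arm moves only by the tool apply_moves, never from a script. Its argument "motion" is text: rows parted by semicolons, each of 4 numbers parted by spaces: the shift along the tool's x, y, z in m, then the turn about the tool's z in degrees. A call has 1 to 8 rows; each row shifts and turns the commanded pose from where the row before left it, along the tool's axes as they then stand; what a row does not reach is not made up. A row lasts 1/8 s, in which the tool goes at most 62.5 mm and 10.7 degrees, less where a joint would pass 70% of its speed; a pose out of reach is approached as far as the arm can. A call with a gripper value outside its range is refused whole. "fingers" is the opening, from -1 (shut) to 1 (fully open), set as the call begins (left out, the last holds). The fingers move at their own pace and stop on an object; the grip force is fixed at half the most. Time passes only in rows, so rows that do not move let the fingers close. It gives the time, the measured TCP pose, the force, the opening and the grip force at its end, in the units of the state.
- bot.get_obs(): the state, without advancing time (a new reading comes with each control period).
- bot.capture(name): name is "side" or "top" or "wrist"; returns a dict with "img" (400x640x3 uint8, blue, green, red), "range_z" (400x640 float32, mm along the optical axis (not along the pixel's ray), 0 where there is no reading), "fx", "fy", "cx", "cy" (pixels), "D" ([k1, k2, p1, p2, k3] as OpenCV has them; the pictures are not rectified), "world_from_camera" (4x4, takes a point from camera to world coordinates); the wrist camera has in their place "mount" (4x4, takes a point from camera to tool coordinates, whose origin is the TCP and whose axes are the flange's). Camera axes: x right, y down, z forward; pixel columns grow to the right and rows downward; lengths in mm; the calibration is good to about 2 mm. A picture is of the moment at which its call begins: read the wrist's pose just before it.
- bot.close_job(): hands the job in; it is judged then, once.
Trained networks look in a picture, given as the dict that the camera call returned (one of the last four; its "shot" number tells which), for a name from the list of things; names that differ only in an ending like _2 or _b are one class to them, and where a whole thing is asked for, a point or a joint stands for the part that bears it (a point fixed in the world has none). Each returns a list of dicts, best first, with "p" (0 to 1); they miss things now and then, are a little off and sometimes report something else, mostly with a low value. They report only what shows in the picture. A call takes as long as a camera call.
- bot.cut_out(picture, thing): "pixels" (400x640 bool, what is visible of it) and "point" ([column, row] in pixels, amid what is visible of it).
The state is a dict: "time": time; "joint_positions": joint angles; "dq": joint speeds; "tau": joint torques, N m; "tool_pos": TCP position; "tcp_rot": TCP orientation; "contact_force": force on the tool from outside, world axes, zero at the start; "moment": the same for the moment, N m; "grip_width": finger opening in mm; "finger_force": force on a finger pad.
Only numpy, scipy, OpenCV 4.12 (cv2) and the standard library are available. Lean on these libraries where they do the work, as an engineer would, in place of code of your own. Each camera call takes 0.05 s, during which the arm holds its last target. There are 200 camera calls.

TASK

I need the sockets of the pop-up outlet tower in the worktop: press the round release button beside it right down and let it go, so that the square head pops up a little. Then take hold of the head and pull it straight up, past the first stop, until both telescoping sections are fully out at the second stop. Finish while still gripping the head and holding it all the way up, because it sinks back when let go; leave the other things on the worktop where they are.

Things in the scene. Friction and masses are not known exactly. Their poses are not given: they have to be found in the camera images.
- outlet_tower: fixed oval steel flange, 84 mm wide along its own x, 140 mm long along its own y (from y = -98 to +42 mm), 4 mm thick, lying on the worktop. Origin: underside of the flange, on the vertical axis of the square tower; z up. The tower head sits in the flange at this origin, the button at y = -62 mm. Turns about the vertical with the starts
- button_top (a point): centre of the top face of the round steel release button, 26 mm diameter, in a black ring on the flange at y = -62 mm of outlet_tower; the top stands 15 mm above the worktop and goes straight down 6 mm; it springs back when let go
- outlet_button (a joint): travel of the button in m: 0 up, 0.006 fully down (spring: 1.5 N to start, 4.5 N fully down). Pressing past about 0.0045 draws back the catch of the head, which then rises by itself within about half a second; the catch cannot take hold again until the head is pushed back down
- head_top (a point): centre of the top of the square head (inner section, 46 x 46 mm, aluminium, black inlay on top, faces square to outlet_tower's x and y). Stowed: 8 mm above the worktop, 4 mm proud of the flange, locked; popped up: 36 to 58 mm above the worktop; fully raised: 208 mm. Its top 36 mm are plain, for gripping: pinch it across its +x and -x faces, as the button is on the -y side
- outlet_head (a joint): how far the inner section stands out of the outer section, in m: 0 stowed, about 0.034 (0.028 to 0.05) after it pops up, 0.11 at the first stop. Let go higher up, it sinks back to about 0.05; pulling it to the first stop takes up to about 6 N
- outlet_sleeve (a joint): how far the outer section (56 x 56 mm) stands out of the flange, in m: 0 down; once the inner section is at its first stop it is drawn up too (7 to 10 N in all), to 0.09 at the second stop, a firm end stop. It sinks back when let go
- mug: small white mug with a handle, 59 x 83 x 55 mm high, on a cork coaster 96 x 96 x 6 mm beside the tower; origin at the centre of its underside. Not to be disturbed
- coffee_pod_a: coffee pod, 51 mm diameter, 45 mm high, standing near the button; origin at the centre of its underside. Not to be disturbed
- coffee_pod_b: coffee pod like the other, standing behind the tower; origin at the centre of its underside. Not to be disturbed
- teaspoon: steel teaspoon, 130 x 26 x 11 mm, lying in front of the flange; origin under its centre, long along its own x. Not to be disturbed
- coffee_scoop: steel coffee scoop, 148 mm long, 26 mm high, lying to the right; origin under its centre. Not to be disturbed
- milk_frother: black hand milk frother, 252 mm long, 30 mm high, lying to the left; origin under its centre. Not to be disturbed
- ramekin: small round dish, 69 mm diameter, 32 mm high, behind to the right; origin at the centre of its underside. Not to be disturbed

How it is judged (in metres and radians):
On the way, in this order (a step that is already met when the one before it is completed fails the run):
1. the release button is pressed fully down (at least 5 of its 6 mm) (value of joint outlet_button above 0.005 m), for 0.1 s.
2. the button is let go and the head has popped up (value of joint outlet_button below 0.0015 m and value of joint outlet_head above 0.02 m), for 0.2 s.
3. the inner section is pulled out to the first stop (at least 106 of 110 mm) (value of joint outlet_head above 0.106 m and contact force between the fingers and outlet_tower above 3 N), for 0.1 s.
At the end, for the whole second after the job is handed in: Both sections are fully out (inner at least 106 of 110 mm, outer at least 86 of 90 mm, head top about 208 mm above the worktop), at rest, the button is up, and the fingers still grip the head near its top (more than 3 N) (all of step 3 and value of joint outlet_sleeve above 0.086 m and value of joint outlet_button below 0.0015 m and height (world z) of head_top above 0.198 m and velocity of joint outlet_sleeve between -0.01 and 0.01 m/s and velocity of joint outlet_head between -0.01 and 0.01 m/s and distance between the grasp point and head_top below 0.06 m); the arm keeps its last pose, push and grip.
It fails at once if a bystander is moved more than 25 mm (distance of any of mug, coffee_pod_a, coffee_pod_b, teaspoon, coffee_scoop, milk_frother, ramekin from where it was at the start of the episode above 0.025 m).
It also fails if it takes over 45 s, if anything falls off the work surface, if the arm or the gripper's body presses on something with over 40 N, if the wrist force passes 120 N, or if a joint passes its speed limit or range.

## Working session

There is one attempt and no reset: what is moved stays moved. The work goes in short steps, Python scripts to look and compute and a tool call to move; the robot and the scene stay as the last step left them, time stands still between calls to the robot, and variables do not carry over. Pictures are saved under pics/ and viewed, at most 10 in all, crops included, and the job is handed in when it is done.

Besides the shell and the picture viewer there is one more tool, called after ">>>" in YAML: its name, and indented under it one key for each argument. apply_moves: Moves the arm, as the interface text tells. Its arguments: {"type":"object","properties":{"motion":{"type":"string"},"fingers":{"type":"number"}},"required":["motion"]}

```bash
mkdir -p pics; cat > h.py <<'E'
import numpy as np, cv2
from plant import bot
from scipy.spatial.transform import Rotation as R
def wfc(c,o):
    if "world_from_camera" in c: return np.array(c["world_from_camera"])
    T=np.eye(4);T[:3,:3]=R.from_euler('xyz',o["tcp_rot"]).as_matrix();T[:3,3]=o["tool_pos"]
    return T@np.array(c["mount"])
def pts(c,o,mask):
    v,u=np.nonzero(mask&(c["range_z"]>0))
    K=np.array([[c["fx"],0,c["cx"]],[0,c["fy"],c["cy"]],[0,0,1]])
    n=cv2.undistortPoints(np.c_[u,v].astype(float).reshape(-1,1,2),K,np.array(c["D"])).reshape(-1,2)
    z=c["range_z"][v,u]
    P=np.c_[n*z[:,None],z,np.ones(len(z))]
    return (wfc(c,o)@P.T).T[:,:3]
E
python3 - <<'E'
from h import *
o=bot.get_obs();print(o)
for n in["top","side"]:
    c=bot.capture(n);cv2.imwrite(f"pics/{n}1.png",c["img"])
    for t in["outlet_tower","button_top","head_top","mug","coffee_pod_a"]:
        for d in bot.cut_out(c,t)[:2]:
            P=pts(c,o,d["pixels"]);print(n,t,round(d["p"],2),d["point"],len(P),np.median(P,0).round(1) if len(P) else'',np.percentile(P,[2,98],axis=0).round(0).tolist() if len(P) else'')
E
```

```text
{'time': 0.0, 'joint_positions': array([ 1.02800952e+00,  3.42697959e-01,  1.52501066e+00, -2.29055410e-05,
        1.27540427e+00, -1.46026042e-01]), 'dq': array([ 0.00040733,  0.0003296 ,  0.00035579, -0.001703  ,  0.00068733,
        0.00064198]), 'tau': array([ 2.70572364e-04, -4.31245279e+01, -2.44220781e+01,  7.16474955e-02,
        5.59645495e-02, -1.53433466e-04]), 'tool_pos': array([202.66306486, 483.86468625, 226.06003945]), 'tcp_rot': array([-3.14008541e+00, -1.99535160e-04,  2.74483842e+00]), 'contact_force': array([-0.16791744, -0.50549793, -0.28196371]), 'moment': array([ 0.01030383, -0.00885885, -0.03195209]), 'finger_force': 0.0, 'grip_width': 91.53648141307416}
top outlet_tower 0.72 [368.7, 217.6] 1547 [504.7 -84.4   5. ] [[458.0, -145.0, 0.0], [552.0, -24.0, 15.0]]
top button_top 0.53 [379.4, 222.3] 89 [ 491.5 -114.7   14.3] [[481.0, -127.0, 3.0], [504.0, -103.0, 19.0]]
top button_top 0.37 [368.4, 217.3] 1543 [504.7 -83.7   5. ] [[458.0, -145.0, 0.0], [552.0, -22.0, 15.0]]
top mug 0.64 [321.8, 190.8] 534 [571.   34.5  32.4] [[543.0, 5.0, 8.0], [598.0, 75.0, 62.0]]
t
[... 354 characters left out ...]
] 665 [502.5 -77.    3.4] [[460.0, -143.0, -1.0], [543.0, -19.0, 14.0]]
side button_top 0.36 [345.3, 187.5] 31 [ 490.4 -109.3   13. ] [[483.0, -122.0, 8.0], [499.0, -102.0, 15.0]]
side head_top 0.66 [334.3, 198.4] 205 [515.9 -52.7   6.1] [[490.0, -84.0, 2.0], [542.0, -28.0, 10.0]]
side head_top 0.42 [335.7, 196.3] 119 [513.5 -55.4   7. ] [[493.0, -76.0, 4.0], [534.0, -34.0, 9.0]]
side mug 0.76 [313.8, 206.1] 482 [567.2  41.8  45.8] [[542.0, -42.0, 1.0], [596.0, 79.0, 60.0]]
side coffee_pod_a 0.77 [319.0, 169.7] 215 [ 559.  -170.2   39.7] [[539.0, -204.0, 3.0], [578.0, -160.0, 45.0]]
side coffee_pod_a 0.62 [300.8, 180.8] 235 [ 618.3 -109.7   38. ] [[599.0, -143.0, -1.0], [639.0, -99.0, 45.0]]
```

```bash
python3 - <<'E'
import cv2
a=cv2.imread("pics/top1.png")[120:300,260:480]
cv2.imwrite("pics/top1z.png",cv2.resize(a,None,fx=3.3,fy=3.3,interpolation=cv2.INTER_CUBIC))
E
```

```text
(no output)
```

View pics/top1z.png

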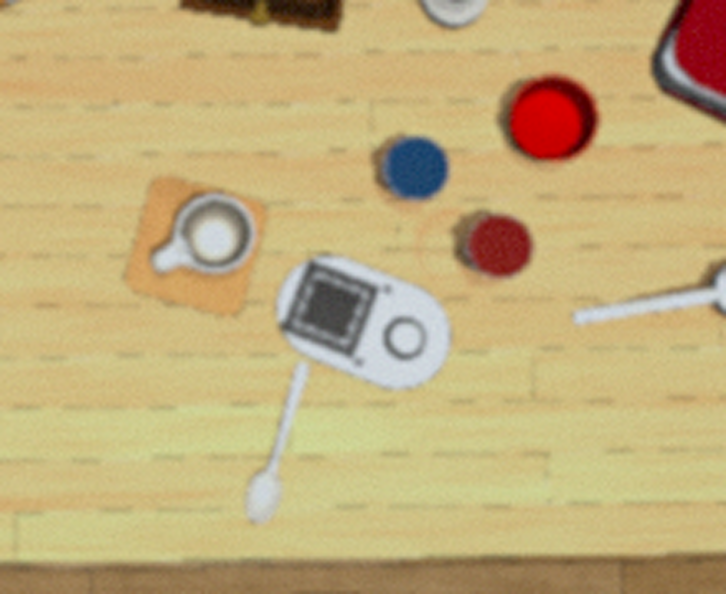

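The top view shows the head at crop (330,306), with the button at (405,338) to its lower right. The spoon handle ends at (303,365), just under where the -x finger will come, and pod b is at (415,168). The two heights and the 64 mm spacing agree with the given sizes, so I'm moving above the tower.

```bash
cat >> h.py <<'E'
def plan(dx,dy,dz,deg,n):
    "world shift mm, turn about tool z deg, n rows"
    o=bot.get_obs();M=R.from_euler('xyz',o["tcp_rot"]).as_matrix();r=[]
    for k in range(n):
        d=M.T@np.array([dx,dy,dz])/n/1000
        r.append("%.4f %.4f %.4f %.2f"%(*d,deg/n));M=M@R.from_euler('z',deg/n,degrees=True).as_matrix()
    print("; ".join(r))
E
python3 -c "
from h import *
plan(302,-569,-20,90,15)
print(bot.capture('wrist')['mount'])"
```

```text
-0.0332 -0.0272 0.0013 6.00; -0.0359 -0.0236 0.0013 6.00; -0.0382 -0.0197 0.0013 6.00; -0.0400 -0.0156 0.0013 6.00; -0.0414 -0.0113 0.0013 6.00; -0.0424 -0.0069 0.0013 6.00; -0.0429 -0.0025 0.0013 6.00; -0.0429 0.0020 0.0013 6.00; -0.0425 0.0065 0.0013 6.00; -0.0415 0.0109 0.0013 6.00; -0.0402 0.0152 0.0013 6.00; -0.0384 0.0193 0.0013 6.00; -0.0361 0.0232 0.0013 6.00; -0.0335 0.0268 0.0013 6.00; -0.0305 0.0302 0.0013 6.00
[[-7.92485579e-06 -9.68862322e-01 -2.47600082e-01  6.54030812e+01]
 [ 9.99998544e-01 -4.30203318e-04  1.65138452e-03  5.96769773e-02]
 [-1.70648262e-03 -2.47599708e-01  9.68860915e-01 -1.56642936e+02]
 [ 0.00000000e+00  0.00000000e+00  0.00000000e+00  1.00000000e+00]]
```

>>> apply_moves:
  motion: "-0.033 -0.027 0.001 6; -0.036 -0.024 0.001 6; -0.038 -0.020 0.001 6; -0.040 -0.016 0.001 6; -0.041 -0.011 0.001 6; -0.042 -0.007 0.001 6; -0.043 -0.0025 0.001 6; -0.043 0.002 0.001 6"
  fingers: -1

```text
time: 1.65
tool_pos: [363.5, 179.5, 218.9]
tcp_rot: [3.141, -0.0, 1.904]
contact_force: [0.2, 0.6, 0.1]
grip_width: 16.7
finger_force: 0.0
```

>>> apply_moves:
  motion: "-0.0425 0.0065 0.001 6; -0.0415 0.011 0.001 6; -0.040 0.015 0.001 6; -0.038 0.019 0.001 6; -0.036 0.023 0.001 6; -0.0335 0.027 0.001 6; -0.0305 0.030 0.001 6; 0 0 0 0"

```text
time: 2.65
tool_pos: [504.1, -86.3, 211.3]
tcp_rot: [3.141, 0.0, 1.17]
contact_force: [0.6, -0.1, 0.7]
grip_width: 0.4
finger_force: 0.0
```

```bash
cat > look.py <<'E'
from h import *
import sys
o=bot.get_obs();print(o["time"],o["tool_pos"].round(1),o["tcp_rot"].round(3),o["joint_positions"].round(2))
c=bot.capture("wrist");cv2.imwrite(sys.argv[1],c["img"])
for t in["outlet_tower","button_top","head_top"]:
    for d in bot.cut_out(c,t)[:2]:
        P=pts(c,o,d["pixels"])
        if len(P):
            r=cv2.minAreaRect(P[:,:2].astype(np.float32))
            print(t,round(d["p"],2),np.round(d["point"]),len(P),np.median(P,0).round(1),np.percentile(P,[2,98],axis=0).round(0).tolist(),np.round(r[0],1),np.round(r[1]),round(r[2],1))
E
python3 look.py pics/w1.png
```

```text
2.65 [504.1 -86.3 211.3] [3.141 0.    1.17 ] [-0.32  0.33  1.59 -0.    1.22  0.08]
outlet_tower 0.89 [320. 169.] 8127 [507.3 -79.7   3.2] [[459.0, -142.0, 1.0], [552.0, -23.0, 14.0]] [505.8 -82.7] [135.  86.] 67.5
outlet_tower 0.65 [321. 205.] 420 [ 492.2 -115.8   13.3] [[482.0, -130.0, 5.0], [503.0, -104.0, 15.0]] [ 491.8 -117.8] [29. 23.] 66.5
button_top 0.86 [319. 210.] 416 [ 492.2 -115.5   13.3] [[481.0, -127.0, 10.0], [503.0, -104.0, 15.0]] [ 492.1 -115.8] [25. 24.] 86.2
head_top 0.76 [319. 151.] 1801 [515.3 -59.1   7.2] [[491.0, -84.0, 5.0], [540.0, -36.0, 9.0]] [515.1 -59.9] [46. 46.] 67.1
```

View pics/w1.png

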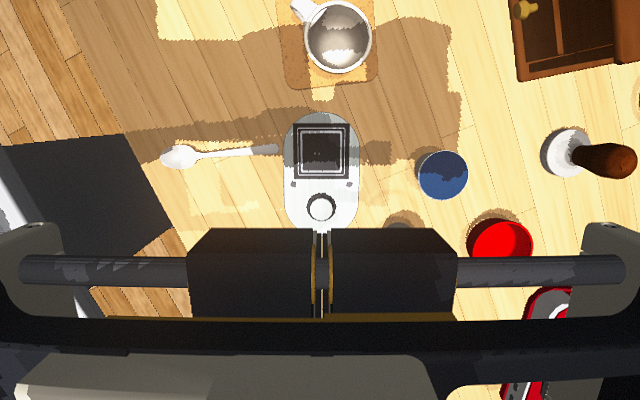

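The wrist view shows the tower square to the tool, with the head at (321,150), the button at (321,207) and the spoon handle tip at (278,150). The measured head-to-button distance is 61 mm, which matches. Now I'm going above the button.

>>> apply_moves:
  motion: "-0.016 0 0.045 -0.5; -0.016 0 0.045 0; 0 0 0.045 0; 0 0 0.045 0; 0 0 0.008 0; 0 0 0 0; 0 0 0 0"

```text
time: 3.72
tool_pos: [492.3, -113.7, 25.6]
tcp_rot: [3.138, -0.0, 1.183]
contact_force: [-0.6, -0.7, 0.1]
grip_width: 0.4
finger_force: 0.0
```

```bash
python3 look.py pics/w2.png
```

```text
3.725 [ 492.3 -113.7   25.6] [ 3.138 -0.     1.183] [-0.38  0.56  1.82  0.    0.76  0.01]
outlet_tower 0.77 [322. 141.] 25503 [513.7 -66.2   3.5] [[467.0, -114.0, 1.0], [552.0, -23.0, 8.0]] [513.4 -65.3] [96. 85.] 67.3
button_top 0.54 [320. 230.] 233 [ 496.1 -105.4   11.1] [[489.0, -109.0, 4.0], [503.0, -80.0, 95.0]] [500.3 -93.8] [31. 15.] 68.4
head_top 0.67 [322. 130.] 7716 [515.7 -59.    7.3] [[492.0, -84.0, 5.0], [540.0, -36.0, 9.0]] [515.4 -59.9] [46. 45.] 67.2
```

View pics/w2.png

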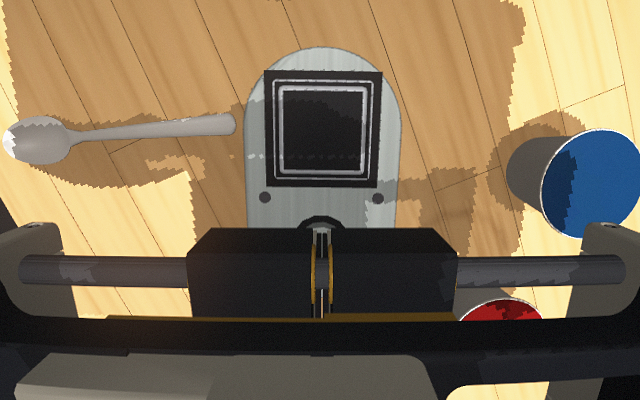

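The finger tip is right over the button, but 3 mm toward the head. The spoon and both pods are clear. Pressing now.

>>> apply_moves:
  motion: "-0.003 0 0.005 0; 0 0 0.004 0; 0 0 0.003 0; 0 0 0.003 0; 0 0 0 0"

```text
time: 4.55
tool_pos: [489.8, -116.6, 9.2]
tcp_rot: [3.141, 0.0, 1.183]
contact_force: [-3.8, -1.2, 10.0]
grip_width: 0.6
finger_force: 4.6
```

>>> apply_moves:
  motion: "0 0 0.001 0; 0 0 0 0; 0 0 0 0"

```text
time: 4.92
tool_pos: [489.9, -116.6, 9.0]
tcp_rot: [3.141, 0.0, 1.183]
contact_force: [-5.7, -0.6, 18.3]
grip_width: 0.2
finger_force: 9.0
```

18 N on a hard bottom, so the button is fully down. Releasing and looking.

>>> apply_moves:
  motion: "0 0 -0.010 0; 0 0 -0.02 0; 0 0 -0.04 0; 0 0 -0.04 0; 0 0 0 0; 0 0 0 0"
  fingers: -1

```text
time: 5.68
tool_pos: [489.4, -116.0, 117.0]
tcp_rot: [-3.14, -0.0, 1.183]
contact_force: [-1.2, 0.3, -1.3]
grip_width: 0.6
finger_force: 0.0
```

```bash
python3 look.py pics/w3.png
```

```text
5.675 [ 489.4 -116.   117. ] [-3.14  -0.     1.183] [-0.39  0.42  1.74  0.    0.98  0.  ]
outlet_tower 0.81 [326. 146.] 15366 [507.8 -77.7   3.3] [[459.0, -141.0, 1.0], [552.0, -24.0, 42.0]] [505.4 -82.4] [134.  86.] 67.5
outlet_tower 0.25 [149. 122.] 2468 [386.1 -13.    3.8] [[353.0, -39.0, -1.0], [471.0, 8.0, 10.0]] [408.4 -19.5] [ 25. 135.] 67.4
button_top 0.56 [322. 200.] 799 [ 492.1 -115.5   13.4] [[481.0, -127.0, 8.0], [503.0, -104.0, 15.0]] [ 491.9 -116.1] [25. 25.] 11.0
head_top 0.78 [325. 124.] 4664 [515.4 -59.1  40.9] [[491.0, -84.0, 38.0], [540.0, -35.0, 42.0]] [514.9 -61.3] [50. 54.] 68.3
```

View pics/w3.png

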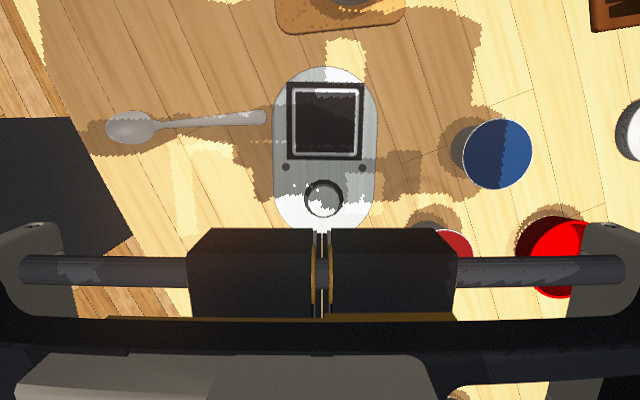

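The head popped up to z = 41.5 mm with its centre at (515.4, -59.6), at pixel (325,120), and the button (323,198) is back up at about 14 mm. Next I'll open the fingers part way and go over the head.

>>> apply_moves:
  motion: "0.031 0.0015 0 0; 0.031 0.0015 0 0; 0 0 0.02 0; 0 0 0.02 0; 0 0 0 0; 0 0 0 0"
  fingers: 0.45

```text
time: 6.62
tool_pos: [516.3, -60.2, 77.9]
tcp_rot: [3.142, -0.0, 1.183]
contact_force: [-0.3, 0.1, 0.6]
grip_width: 55.7
finger_force: 0.0
```

>>> apply_moves:
  motion: "0 0.0 0.01 0; 0 0 0 0; 0 0 0 0"

```text
time: 7.0
tool_pos: [516.2, -60.1, 67.8]
tcp_rot: [3.141, -0.0, 1.183]
contact_force: [-0.0, -1.1, -0.3]
grip_width: 66.5
finger_force: 0.0
```

>>> apply_moves:
  motion: "0 -0.0005 0.015 0; 0 0 0.015 0; 0 0 0.013 0; 0 0 0.009 0; 0 0 0 0; 0 0 0 0"

```text
time: 7.75
tool_pos: [516.0, -59.9, 16.0]
tcp_rot: [3.141, -0.0, 1.183]
contact_force: [0.0, -0.4, 0.2]
grip_width: 66.5
finger_force: 0.0
```

>>> apply_moves:
  motion: "0 0 0 0; 0 0 0 0; 0 0 0 0; 0 0 0 0; 0 0 0 0; 0 0 0 0"
  fingers: -1

```text
time: 8.5
tool_pos: [514.8, -59.5, 15.4]
tcp_rot: [-3.14, -0.0, 1.182]
contact_force: [-5.1, 2.7, 1.0]
grip_width: 45.9
finger_force: 30.0
```

Firm grip at 46 mm width and 30 N. Pulling up.

>>> apply_moves:
  motion: "0 -0.001 -0.006 0; 0 0 -0.012 0; 0 0 -0.012 0; 0 0 -0.012 0; 0 0 -0.012 0; 0 0 -0.012 0; 0 0 -0.008 0; 0 0 0 0"

```text
time: 9.5
tool_pos: [514.8, -59.5, 90.2]
tcp_rot: [3.141, -0.0, 1.183]
contact_force: [-0.2, 1.0, -3.8]
grip_width: 45.8
finger_force: 30.0
```

>>> apply_moves:
  motion: "0 0 -0.006 0; 0 0 -0.010 0; 0 0 -0.012 0; 0 0 -0.012 0; 0 0 -0.012 0; 0 0 -0.012 0; 0 0 -0.012 0; 0 0 0 0"

```text
time: 10.5
tool_pos: [514.8, -59.5, 166.8]
tcp_rot: [3.141, -0.0, 1.183]
contact_force: [1.3, 1.2, -5.7]
grip_width: 46.0
finger_force: 30.0
```

>>> apply_moves:
  motion: "0 0 -0.005 0; 0 0 -0.005 0; 0 0 -0.003 0; 0 0 -0.002 0; 0 0 0 0; 0 0 0 0"

```text
time: 11.25
tool_pos: [514.7, -59.5, 180.8]
tcp_rot: [3.141, -0.0, 1.183]
contact_force: [1.6, 1.0, -5.7]
grip_width: 46.1
finger_force: 30.0
```

>>> apply_moves:
  motion: "0 0 -0.001 0; 0 0 -0.001 0; 0 0 -0.0005 0; 0 0 0 0; 0 0 0 0"

```text
time: 11.88
tool_pos: [514.7, -59.5, 182.3]
tcp_rot: [-3.141, -0.0, 1.183]
contact_force: [6.1, -0.4, -16.4]
grip_width: 45.6
finger_force: 30.0
```

```bash
python3 - <<'E'
from h import *
o=bot.get_obs();print(o["tool_pos"],o["contact_force"])
c=bot.capture("side")
for t in["outlet_tower","head_top"]:
    for d in bot.cut_out(c,t)[:2]:
        P=pts(c,o,d["pixels"]);print(t,round(d["p"],2),d["point"],np.percentile(P,[2,50,98],axis=0).round(0).tolist())
cv2.imwrite("pics/s2.png",cv2.resize(c["img"][80:260,230:430],None,fx=3.3,fy=3.3,interpolation=cv2.INTER_CUBIC))
E
```

```text
[514.71201613 -59.50064933 182.30328797] [  6.09268862  -0.35998295 -16.43937126]
outlet_tower 0.65 [334.7, 177.5] [[464.0, -132.0, -1.0], [513.0, -38.0, 92.0], [547.0, -21.0, 208.0]]
head_top 0.56 [332.8, 153.3] [[488.0, -70.0, 98.0], [517.0, -39.0, 157.0], [544.0, -29.0, 208.0]]
```

View pics/s2.png

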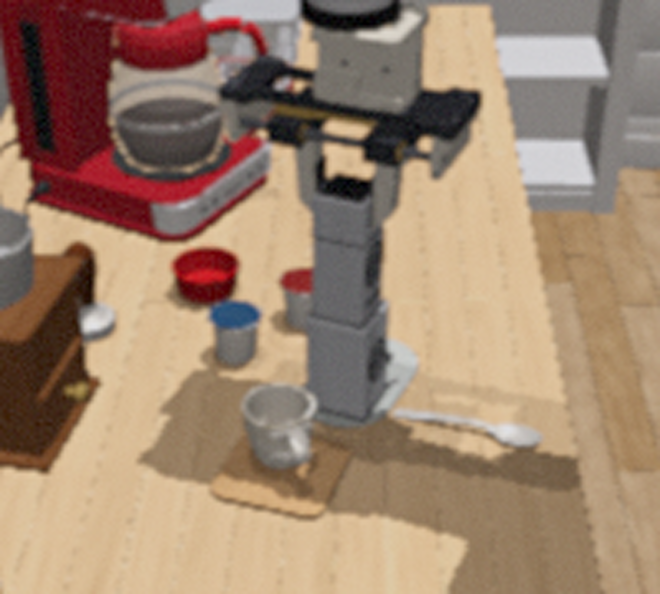

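The side view shows both sections out and the fingers on the head at crop (345,190). The head top is at z = 208 mm, and the force rose sharply to 16 N at the end stop. The mug, pods and spoon are where they were. Handing in.

```bash
python3 -c "
from plant import bot
print(bot.close_job())"
```

```text
the job is handed in; nothing more can be done
None
```

The tower is fully up at the second stop: I pressed and released the button, then pulled the head to 208 mm, where the gripper still holds it at 30 N. The mug, pods and spoon look unmoved, and the job is handed in, though no verdict came back.

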